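# Pass a lens rack through the spring gate into the lens drill's bay

## Task

Hold the red spring gate of the chute open with one fingertip while the other fingertip pushes the blue lens rack in past it, then push the rack on until it is fully home against the end stop beside the drill, and take the hand away so that the gate springs fully shut behind it. Only push: the rack stays flat on the chute floor, never gripped or lifted, and the other things on the bench stay where they are.

Things in the scene. Friction and masses are not known exactly. Their poses are not given: they have to be found in the camera images.
- chute: Open tray chute fixed to the bench. Origin: on the bench, lane centre line, at the gate line (the toe's place). x: direction of travel, to the drill; y: left of it, to the gate bar; z up. Floor 6 mm thick, x -200 to +150 mm. White rails: inner faces y = -43 and +43, 6 mm thick, tops z = 18 mm. Drill behind: 45 mm high from x = +152, stage and wheels 125 mm from +190, head 340 mm from +240.
- home_stop (a point): Middle of the black rubber face of the white end stop across the lane, at chute x = +92 mm; the stop is 86 mm wide, its top at z = 40 mm.
- gate (a joint): Angle of the red spring gate about its upright pin at chute x = +130, y = +56 mm. 0 = shut, bar parallel to the lane; grows as the free end swings away from the lane (chute +y), stop at 0.45. The rack clears it from 0.15. A spring shuts it (0.36 N m at 0, 0.6 at 0.4: 1.2 to 3 N on the bar's free part); it never stays open by itself, and a rack pushed against the toe only holds it shut.
- gate_end (a point): Middle of the round upright free end (10 mm thick) of the red gate bar, 311 mm from the pin. The bar, 6 mm thick, z = 22 to 42 mm (above the rails), runs straight from the pin along the outside of the +y rail; shut, its lane-side face is at chute y = +53 mm and its end at x = -181 mm.
- gate_toe (a point): Tip, at half height, of the gate's toe: a red plate 6 mm thick, z = 9 to 43 mm, that stands out from the bar 130 mm before the pin, through a slot in the +y rail, into the lane to chute y = +25 mm when shut, and blocks the rack. A finger sliding inside the bar cannot go past it; let go earlier, it then rides on the rack's side.
- rack: Blue plastic lens rack, 84 (x) by 80 (y) by 40 mm tall, about 0.24 kg, six small lenses standing in it to 2 mm over its rim. Origin: centre of its underside; x points along the lane to the drill. Loose on the chute floor between the rails (3 mm play each side), wholly before the gate. Home, it touches the end stop: origin 50 mm past the gate line, rear face 8 mm past it.
- rack_nose (a point): Middle of the rack's leading face, 20 mm above its underside.
- rack_rear (a point): Middle of the rack's plain upright rear face (the one to push), 20 mm above its underside. Pushed 24 to 45 mm above the bench it slides without tipping.
- spare_rack: Bystander: yellow lens rack of the same size, on the bench beyond the chute's entry end. Origin: centre of its underside.
- bit_block: Bystander: grey block 75 x 38 x 26 mm with small drill bits standing in it (to 56 mm), on the robot's side of the chute. Origin: centre of its underside.
- screw_jar: Bystander: small glass jar with black lid, diameter 40 mm, 42 mm tall, on the robot's side of the chute. Origin: centre of its underside.
- screwdriver: Bystander: small orange-handled screwdriver lying on the bench, 130 mm long.
- cleaner: Bystander: clear bottle with blue cap, diameter 48 mm, 125 mm tall, at the back. Origin: centre of its underside.
- spectacles: Bystander: black spectacles standing on the bench, 135 mm wide, 45 mm tall.
- caliper: Bystander: steel caliper lying on the bench at the back, 150 mm long.

How it is judged:
By the outcome, as a careful person would: the job done as asked, in the order asked, and still so for the second after the job is handed in, with the robot touching nothing.
It also fails if it takes over 40 s, if anything falls off the work surface, if the arm or the gripper's body presses on something with over 40 N, if the wrist force passes 120 N, or if a joint passes its speed limit or range.

## Robot

A 6-joint arm with a two-finger parallel gripper is mounted at the origin on the work surface. World frame = base frame: x ahead of the robot, y to its left, z up, the work surface at z = 0. Lengths are in m, angles in degrees, forces in N, time in s.
With the tool pointing down it reaches from about 0.3 to 0.75 m from the base axis. Payload 8.5 kg.
Tool frame: the origin (TCP) lies midway between the tips of the shut fingers; the grasp point (between the pads) lies 19 mm behind it (env.hold_point_z is the distance from the TCP to the grasp point, in m); z points along the fingers, y is the line along which they close (so a half turn about z gives the same grasp; the last joint's range is limited). The gripper opens to 85 mm and grips with 20 to 120 N. Pads are 22 mm wide; open, the fingers measure 114 mm over their backs; the gripper's body (76 mm by 85 mm) begins 54 mm behind the grasp point. The pads swing forward as they close: fully open they stand 13 mm farther back than shut.
Start: joints at [60.029, 21.807, 74.336, -0, 83.858, -12.336], TCP at [0.167, 0.524, 0.231] pointing down, gripper open.
Joint ranges: [-178.18, 178.18], [-50.72, 133.34], [12.68, 142.11], [-81.47, 261.47], [9.98, 163.14], [-165.26, 165.26]. Speed limits (degrees/s): [136.94, 136.94, 180, 180, 180, 180].

## Interface

Orientations are given as a 3x3 rotation matrix whose columns are the frame's x, y, z axes.
In Python, from rig import observe, get_image, camera_info, env gives the robot as it stands.
- The arm moves only by the tool drive_tool, never from a script. Its arguments are lists of equal length, an entry for each row: "offset": the shift along the tool's x, y, z in units of 40 mm (1.0 is 40 mm), a list of three; "turn": the turn, a rotation vector about the tool's x, y, z in units of 6 degrees (1.0 is 6 degrees), a list of three; "hand": the opening, from 0 (shut) to 1 (fully open). A call has exactly 10 rows; each row shifts and turns the commanded pose from where the row before left it, along the tool's axes as they then stand; what a row does not reach is not made up. A row lasts 1/8 s, in which the tool goes at most 62.5 mm and 10.7 degrees, less where a joint would pass 70% of its speed; a pose out of reach is approached as far as the arm can. A call is refused whole if a number of a shift passes 1 or a number of a turn 1, either way. A call with a gripper value outside its range is refused whole. The fingers move at their own pace and stop on an object; "newtons" is the grip in N (left out, the last holds). Time passes only in rows, so rows that do not move let the fingers close, or fill a call up. It gives the time, the measured TCP pose, the force, the opening and the grip force at its end, in the units of the state.
- observe(): the state, without advancing time (a new reading comes with each control period).
- get_image(name): name is "side" or "top" or "wrist"; returns the picture (384x512x3 uint8, blue, green, red); there is no depth.
- camera_info(name): a dict with "fx", "fy", "cx", "cy" (pixels), "world_to_cam" (4x4, takes a point from world to camera coordinates). Camera axes: x right, y down, z forward; pixel columns grow to the right and rows downward; lengths in m; the calibration is good to about 2 mm. The wrist camera is an equidistant fisheye: a pixel r from the principal point sees the ray r / f radians off the axis. A picture is of the moment at which its call begins: read the wrist's pose just before it. camera_info takes no time and is no camera call; for the wrist camera it gives the pose at the moment of the call.
- env.close_job(): hands the job in; it is judged then, once.
The state is a dict: "time_s": time; "q": joint angles; "qvel": joint speeds; "joint_efforts": joint torques, N m; "position": TCP position; "tool_rot": TCP orientation; "ft_force": force on the tool from outside, world axes, zero at the start; "wrist_torque": the same for the moment, N m; "grip_width": finger opening in m; "gripper_force": force on a finger pad.
Only numpy, scipy, OpenCV 4.12 (cv2) and the standard library are available. Lean on these libraries where they do the work, as an engineer would, in place of code of your own. Each camera call takes 0.05 s, during which the arm holds its last target. There are 200 camera calls.

## Working session

There is one attempt and no reset: what is moved stays moved. The work goes in short steps, Python scripts to look and compute and a tool call to move; the robot and the scene stay as the last step left them, time stands still between calls to the robot, and variables do not carry over. Pictures are saved under pics/ and viewed, at most 10 in all, crops included, and the job is handed in when it is done.

Besides the shell and the picture viewer there is one more tool, called after "Call:" as a command line: name --argument value ..., lists and objects as JSON in quotes. drive_tool: Moves the arm, as the interface text tells. Its arguments: {"type":"object","properties":{"offset":{"type":"array"},"turn":{"type":"array"},"hand":{"type":"array"},"newtons":{"type":"number"}},"required":["offset","turn","hand"]}

```bash
mkdir -p pics; ls; python3 - <<'E'
from rig import observe,get_image,camera_info,env
import cv2,numpy as np
for n in("top","side"):
    im=get_image(n); cv2.imwrite(f"pics/{n}0.png",im); cv2.imwrite(f"pics/{n}0b.png",cv2.resize(im,(800,600),interpolation=cv2.INTER_CUBIC))
    c=camera_info(n); print(n,c["fx"],c["fy"],c["cx"],c["cy"]);print(np.round(c["world_to_cam"],4).tolist())
s=observe();print(s)
E
```

```text
pics
top 384.13179876802246 384.13179876802246 260.02215098316054 188.88625004696632
[[-0.1108, -0.9938, 0.0033, 0.1013], [-0.9706, 0.1075, -0.2152, 0.564], [0.2135, -0.0271, -0.9766, 0.7586], [0.0, 0.0, 0.0, 1.0]]
side 440.71385589369254 440.71385589369254 249.49492641298076 193.3945775251078
[[0.7707, -0.6371, -0.0111, -0.4241], [-0.4577, -0.5414, -0.7053, 0.3165], [0.4433, 0.5486, -0.7089, 0.7697], [0.0, 0.0, 0.0, 1.0]]
{'time_s': 0.1, 'q': array([ 6.00279207e+01,  2.18384109e+01,  7.43803073e+01, -3.16422963e-04,
        8.38583234e+01, -1.23357663e+01]), 'qvel': array([-0.0482972 , -0.15588771, -0.14239247,  0.03052226,  0.00226449,
       -0.04483742]), 'joint_efforts': array([ 3.89269771e-03, -4.49218726e+01, -2.31655544e+01, -1.90859196e-04,
        3.68618552e-03, -1.04621738e-04]), 'position': array([0.16650199, 0.52391045, 0.23076212]), 'tool_rot': array([[-9.52998926e-01,  3.02972940e-01, -6.66990768e-04],
       [ 3.02973543e-01,  9.52998252e-01, -1.16755424e-03],
       [ 2.81903695e-04, -1.31475850e-03, -9.99999096e-01]]), 'ft_force': array([0.88657233, 0.06838662, 0.31105065]), 'wrist_torque': array([-0.00659381, -0.02017092, -0.03780574]), 'gripper_force': 0.0, 'grip_width': 0.08567527869636561}
```

View pics/top0b.png

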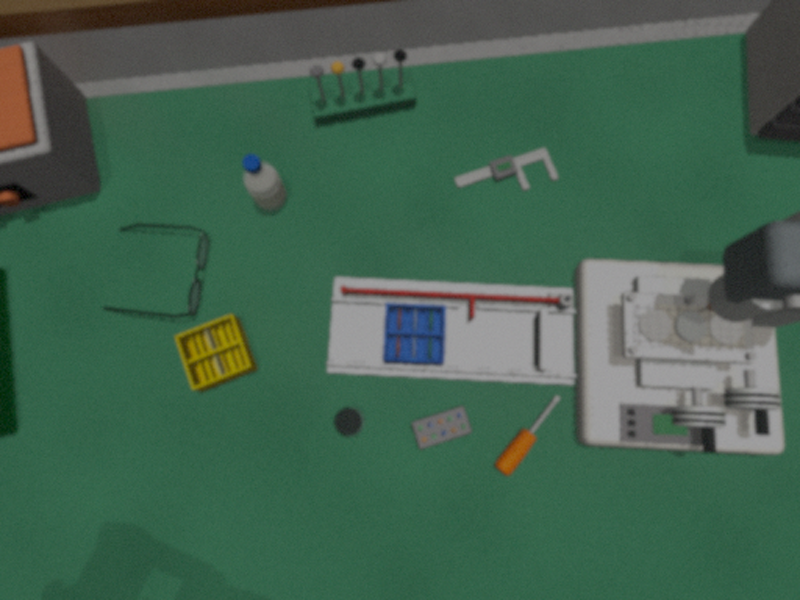

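View pics/side0b.png

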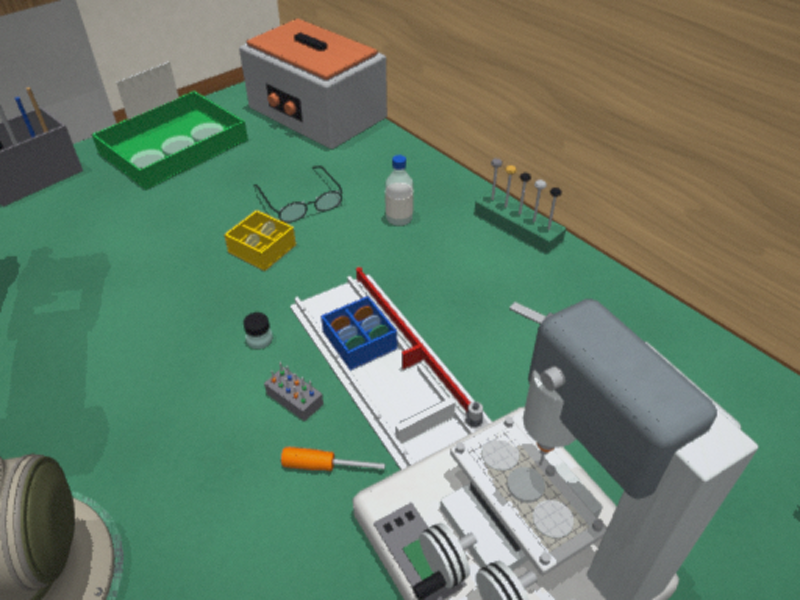

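The top view shows the chute running image-left to right (world −y). In scaled pixels, the gate end is near (344,290), the toe tip (472,318), the pin (565,299), and the rack spans (385–445, 305–363). The side view agrees: gate end (360,270), toe (405,358). I'll zoom in to pick exact points.

```bash
python3 - <<'E'
import cv2
t=cv2.imread("pics/top0.png")[170:252,203:383]; cv2.imwrite("pics/tz.png",cv2.resize(t,None,fx=4.4,fy=4.4,interpolation=cv2.INTER_CUBIC))
t=cv2.imread("pics/side0.png")[165:305,180:320]; cv2.imwrite("pics/sz.png",cv2.resize(t,None,fx=4.2,fy=4.2,interpolation=cv2.INTER_CUBIC))
E
```

```text
(no output)
```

View pics/tz.png

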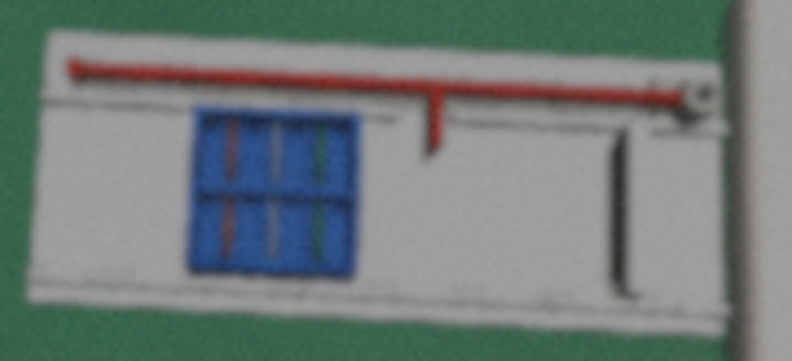

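View pics/sz.png

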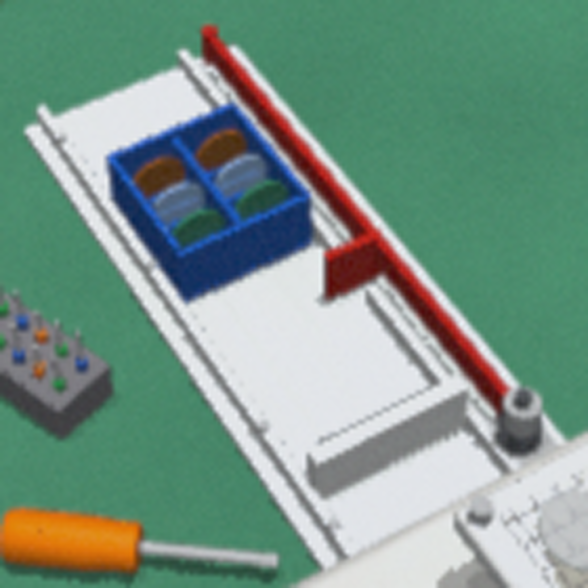

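```bash
cat > geo.py <<'E'
import numpy as np,cv2
from rig import camera_info
def proj(c,P):
    w=c["world_to_cam"]; p=np.atleast_2d(P)@w[:3,:3].T+w[:3,3]
    return np.c_[c["fx"]*p[:,0]/p[:,2]+c["cx"],c["fy"]*p[:,1]/p[:,2]+c["cy"]]
def T(v):  # chute pose: x,y,yaw
    c,s=np.cos(v[2]),np.sin(v[2]); return np.array([[c,-s,0],[s,c,0],[0,0,1]]),np.array([v[0],v[1],0])
def w(v,P): R,t=T(v); return np.atleast_2d(P)@R.T+t
E
python3 - <<'E'
from geo import *
from scipy.optimize import least_squares
ct,cs=camera_info("top"),camera_info("side")
tp=lambda u:np.array(u)/4.4+[203,170]
sp=lambda u:np.array(u)/4.2+[180,165]
tu=tp([[75,69],[622,130],[620,295]]); tP=np.array([[-181,56,42],[92,43,40],[92,-43,40]])/1e3
su=sp([[210,30],[326,255],[312,457],[462,390]]); sP=np.array([[-181,56,42],[0,25,43],[92,-43,40],[92,43,40]])/1e3
f=lambda v:np.r_[proj(ct,w(v,tP))-tu,proj(cs,w(v,sP))-su].ravel()
r=least_squares(f,[.5,-.0,-1.57],loss="soft_l1");print("chute",r.x,np.degrees(r.x[2]));print(r.fun.reshape(-1,2).round(1).tolist())
q=np.array([[-42,40],[42,40],[42,-40],[-42,-40]])/1e3
P=np.c_[q,np.full(4,.046)]
g=lambda v:np.r_[proj(ct,w(v,P))-tp([[195,106],[361,116],[354,276],[188,271]]),proj(cs,w(v,P))-sp([[232,105],[310,200],[183,255],[108,157]])].ravel()
k=least_squares(g,[.5,.1,-1.57]);print("rack",k.x,np.degrees(k.x[2]));print(k.fun.reshape(-1,2).round(1).tolist())
R,t=T(r.x);print("rack in chute",R.T@(np.r_[k.x[:2],0]-t))
for n,p in dict(end=[-.181,.056,.032],toe=[0,.025,.026],pin=[.13,.056,.03],stop=[.092,0,.02]).items(): print(n,w(r.x,p).round(4))
E
```

```text
chute [ 0.50802039 -0.04678034 -1.72895116] -99.06160454557983
[[0.5, 0.3], [0.7, -1.7], [1.2, 0.3], [0.2, 0.4], [0.4, 0.2], [-1.5, -3.0], [-1.0, -5.1]]
rack [ 0.51932846  0.03169305 -1.72323988] -98.73437199736073
[[-0.2, 0.6], [0.9, -0.1], [1.4, 0.5], [-0.4, 0.0], [0.6, -1.3], [0.8, -1.2], [-0.8, 0.1], [-0.6, -0.7]]
rack in chute [-0.07927498 -0.00119232  0.        ]
end [[0.5918 0.1231 0.032 ]]
toe [[ 0.5327 -0.0507  0.026 ]]
pin [[ 0.5428 -0.184   0.03  ]]
stop [[ 0.4935 -0.1376  0.02  ]]
```

```bash
python3 - <<'E'
from geo import *
from scipy.optimize import least_squares
ct,cs=camera_info("top"),camera_info("side")
im=cv2.imread("pics/top0.png").astype(int)
tp=lambda u:np.array(u)/4.4+[203,170]
sp=lambda u:np.array(u)/4.2+[180,165]
tu=tp([[75,69],[627,130],[626,295],[440,90],[437,120]]); tP=np.array([[-181,56,42],[92,43,40],[92,-43,40],[0,54,43],[0,40,43]])/1e3
su=sp([[210,30],[326,255]]); sP=np.array([[-181,56,42],[0,25,43]])/1e3
L=np.array([[.10,.056,.042],[.05,.056,.042],[-.1,.056,.042]]);
m=(im[...,2]>1.8*im[...,1])&(im[...,2]>90); ys,xs=np.nonzero(m[170:200,203:383]); xs=xs+203;ys=ys+170
k=(xs<290)|((xs>312)&(xs<350)); a=np.polyfit(xs[k],ys[k],1); k&=abs(np.polyval(a,xs)-ys)<3; a=np.polyfit(xs[k],ys[k],1);print("bar slope",a,k.sum())
def f(v):
    p=proj(ct,w(v,L)); return np.r_[(proj(ct,w(v,tP))-tu).ravel(),(proj(cs,w(v,sP))-su).ravel(),3*(np.polyval(a,p[:,0])-p[:,1])]
r=least_squares(f,[.5,-.04,-1.7]);print("chute",r.x,np.degrees(r.x[2]),r.fun.round(1))
np.save("chute.npy",r.x)
R,t=T(r.x);print("rack in chute",R.T@(np.array([.51933,.03169,0])-t))
for n,p in dict(end=[-.181,.056,.032],toe=[0,.025,.026],pin=[.13,.056,.03],stop=[.092,0,.02]).items(): print(n,w(r.x,p).round(4))
# overlay
v=np.array([[x,y,z] for x in(-.2,.15) for y in(-.043,.043) for z in (.018,)]+[[-.121,y,.046] for y in(-.04,.04)]+[[0,.025,.043],[.13,.056,.042],[.092,.043,.04],[.092,-.043,.04]])
for c,n,o,s in((ct,"top",(203,170),4.4),(cs,"side",(180,165),4.2)):
    print(n,((proj(c,w(r.x,v))-o)*s).round(0).tolist())
E
```

```text
bar slope [4.91002553e-02 1.74690783e+02] 214
chute [ 0.50854183 -0.04625422 -1.73119483] -99.19015702068565 [ 0.3 -0.1 -0.6 -1.8 -0.5  0.2 -0.   0.   0.5 -0.5  0.4  0.2  0.5 -0.1
 -0.3 -0.3 -0.3]
rack in chute [-0.0786667 -0.0017989  0.       ]
end [[0.5927 0.1235 0.032 ]]
toe [[ 0.5332 -0.0502  0.026 ]]
pin [[ 0.5431 -0.1835  0.03  ]]
stop [[ 0.4938 -0.1371  0.02  ]]
top [[29.0, 271.0], [42.0, 102.0], [731.0, 306.0], [729.0, 136.0], [185.0, 267.0], [195.0, 104.0], [438.0, 148.0], [702.0, 99.0], [624.0, 122.0], [624.0, 296.0]]
side [[47.0, 102.0], [179.0, 50.0], [370.0, 561.0], [523.0, 480.0], [108.0, 152.0], [238.0, 98.0], [328.0, 255.0], [525.0, 409.0], [458.0, 368.0], [305.0, 443.0]]
```

Call:
drive_tool --offset '[[-0.9, -0.55, 0], [-0.9, -0.55, 0], [-0.9, -0.55, 0], [-0.9, -0.55, 0], [-0.9, -0.55, 0], [-0.9, -0.55, 0], [-0.9, -0.55, 0], [-0.9, -0.55, 0], [-0.9, -0.55, 0], [-0.9, -0.55, 0]]' --turn '[[0, 0, 0], [0, 0, 0], [0, 0, 0], [0, 0, 0], [0, 0, 0], [0, 0, 0], [0, 0, 0], [0, 0, 0], [0, 0, 0], [0, 0, 0]]' --hand '[1, 1, 1, 1, 1, 1, 1, 1, 1, 1]' --newtons 20

```text
time_s: 1.35
position: [0.4437, 0.2042, 0.2311]
tool_rot: [[-0.953, 0.303, -0.001], [0.303, 0.953, -0.0], [0.001, -0.0, -1.0]]
ft_force: [0.0, 1.0, 1.0]
grip_width: 0.0854
gripper_force: 0.0
```

Call:
drive_tool --offset '[[-0.93, -0.6, 0], [-0.93, -0.6, 0], [-0.93, -0.6, 0], [0, 0, 0], [0, 0, 0], [0, 0, 0], [0, 0, 0], [0, 0, 0], [0, 0, 0], [0, 0, 0]]' --turn '[[0, 0, 0], [0, 0, 0], [0, 0, 0], [0, 0, 1], [0, 0, 1], [0, 0, 1], [0, 0, 1], [0, 0, 1], [0, 0, 1], [0, 0, 1]]' --hand '[1, 1, 1, 1, 1, 1, 1, 1, 1, 1]'

```text
time_s: 2.6
position: [0.5274, 0.103, 0.2309]
tool_rot: [[-0.503, 0.865, -0.001], [0.865, 0.503, 0.0], [0.0, -0.001, -1.0]]
ft_force: [0.8, 1.3, 0.3]
grip_width: 0.0856
gripper_force: 0.0
```

Call:
drive_tool --offset '[[0, 0, 0.4], [0, 0, 0.4], [0, 0, 0.4], [0, 0, 0.4], [0, 0, 0.4], [0, 0, 0.4], [0, 0, 0], [0, 0, 0], [0, 0, 0], [0, 0, 0]]' --turn '[[0, 0, 1], [0, 0, 1], [0, 0, 1], [0, 0, 1], [0, 0, 1], [0, 0, 1], [0, 0, 0.6], [0, 0, 0], [0, 0, 0], [0, 0, 0]]' --hand '[1, 1, 1, 1, 1, 1, 1, 1, 1, 1]'

```text
time_s: 3.85
position: [0.5276, 0.103, 0.1354]
tool_rot: [[0.16, 0.987, 0.0], [0.987, -0.16, -0.0], [0.0, 0.0, -1.0]]
ft_force: [0.1, -0.2, 0.1]
grip_width: 0.0856
gripper_force: 0.0
```

```bash
cat > st.py <<'E'
import sys
from geo import *
from rig import observe,get_image
v=np.load("chute.npy");R,t=T(v)
s=observe()
def cp(P): return (R.T@(np.asarray(P)-t)*1e3).round(1)
if __name__=="__main__":
    print("t",round(s["time_s"],2),"tcp chute mm",cp(s["position"]),"F chute",(R.T@s["ft_force"]).round(2),"w",round(s["grip_width"],4))
    print("toolrot in chute\n",(R.T@s["tool_rot"]).round(3))
    if len(sys.argv)>2: # target chute mm -> tool units
        d=np.array([float(a) for a in sys.argv[2:5]])-R.T@(s["position"]-t)*1e3
        print("units",((R.T@s["tool_rot"]).T@d/40).round(2))
    for n in sys.argv[1].split(","):
        if n!="-":
            cv2.imwrite(f"pics/{n}{s['time_s']:.1f}.png",get_image(n)); print(f"pics/{n}{s['time_s']:.1f}.png")
E
python3 st.py - -150 -5 70
```

```text
t 3.85 tcp chute mm [-150.4   -5.   135.4] F chute [0.24 0.09 0.11] w 0.0856
toolrot in chute
 [[-1.  0. -0.]
 [ 0.  1.  0.]
 [ 0.  0. -1.]]
units [-0.01 -0.    1.64]
```

Call:
drive_tool --offset '[[0, -0.18, 0.4], [0, 0, 0.4], [0, 0, 0.4], [0, 0, 0.4], [0, 0, 0.4], [0, 0, 0.3], [0, 0, 0.3], [0, 0, 0.2], [0, 0, 0], [0, 0, 0]]' --turn '[[0, 0, 0], [0, 0, 0], [0, 0, 0], [0, 0, 0], [0, 0, 0], [0, 0, 0], [0, 0, 0], [0, 0, 0], [0, 0, 0], [0, 0, 0]]' --hand '[1, 1, 1, 1, 1, 1, 1, 1, 1, 1]'

```text
time_s: 5.1
position: [0.5207, 0.1041, 0.0237]
tool_rot: [[0.16, 0.987, 0.001], [0.987, -0.16, -0.0], [0.0, 0.001, -1.0]]
ft_force: [0.2, -0.4, -0.2]
grip_width: 0.0855
gripper_force: 0.0
```

```bash
python3 st.py side -150 -12 13; python3 -c "
import cv2,glob
f=glob.glob('pics/side[4-9]*.png')[0];cv2.imwrite('pics/s1.png',cv2.resize(cv2.imread(f)[120:300,140:340],None,fx=3.3,fy=3.3,interpolation=2))"
```

```text
t 5.1 tcp chute mm [-150.4  -12.    23.7] F chute [ 0.31  0.29 -0.17] w 0.0855
toolrot in chute
 [[-1.     0.001 -0.   ]
 [ 0.001  1.     0.001]
 [ 0.     0.001 -1.   ]]
units [-0.01 -0.    0.27]
pics/side5.1.png
```

View pics/s1.png

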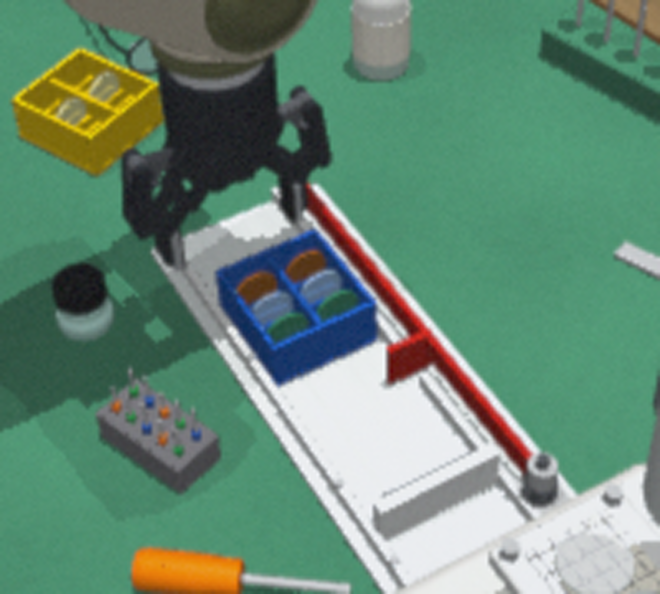

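The fingers straddle the lane: A's tip at (295,218) is just inside the bar and B's at (172,262) is over the −y rail, both behind the rack. Next I lower the last bit and open the gate.

Call:
drive_tool --offset '[[0, 0, 0.14], [0, 0, 0.13], [0, 0.2, 0], [0, 0.2, 0], [0, 0.2, 0], [0, 0.2, 0], [0, 0.25, 0], [0, 0.25, 0], [0, 0.25, 0], [0, 0, 0]]' --turn '[[0, 0, 0], [0, 0, 0], [0, 0, 0], [0, 0, 0], [0, 0, 0], [0, 0, 0], [0, 0, 0], [0, 0, 0], [0, 0, 0], [0, 0, 0]]' --hand '[1, 1, 1, 1, 1, 1, 1, 1, 1, 1]'

```text
time_s: 6.4
position: [0.5824, 0.0941, 0.0124]
tool_rot: [[0.161, 0.987, 0.001], [0.987, -0.161, 0.0], [0.0, 0.001, -1.0]]
ft_force: [-2.1, 1.2, 0.9]
grip_width: 0.0854
gripper_force: 0.9
```

```bash
python3 st.py side,top -132 50 13; python3 -c "
import cv2,glob
a=cv2.resize(cv2.imread(glob.glob('pics/side6*.png')[0])[140:300,180:330],None,fx=2.6,fy=2.6,interpolation=2)
b=cv2.resize(cv2.imread(glob.glob('pics/top6*.png')[0])[150:310,210:360],None,fx=2.6,fy=2.6,interpolation=2)
cv2.imwrite('pics/s2.png',cv2.hconcat([a,b]))"
```

```text
t 6.4 tcp chute mm [-150.4   50.5   12.4] F chute [-0.84 -2.31  0.94] w 0.0854
toolrot in chute
 [[-1.     0.001 -0.   ]
 [ 0.001  1.     0.001]
 [ 0.     0.001 -1.   ]]
units [-0.46 -0.01 -0.01]
pics/side6.4.png
pics/top6.4.png
```

View pics/s2.png

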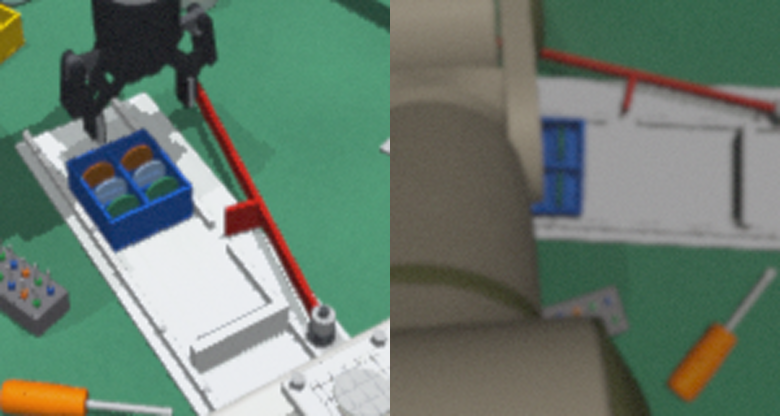

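Gate is open (~0.2 rad), toe clear of the lane, fingertip B behind the rack. Pushing the rack in past it.

Call:
drive_tool --offset '[[-0.2, 0, 0], [-0.2, 0, 0], [-0.2, 0, 0], [-0.2, 0, 0], [-0.2, 0, 0], [-0.2, 0, 0], [-0.2, 0, 0], [-0.2, 0, 0], [-0.2, 0, 0], [-0.1, 0, 0]]' --turn '[[0, 0, 0], [0, 0, 0], [0, 0, 0], [0, 0, 0], [0, 0, 0], [0, 0, 0], [0, 0, 0], [0, 0, 0], [0, 0, 0], [0, 0, 0]]' --hand '[1, 1, 1, 1, 1, 1, 1, 1, 1, 1]'

```text
time_s: 7.75
position: [0.5694, 0.0187, 0.0126]
tool_rot: [[0.161, 0.987, -0.0], [0.987, -0.161, 0.0], [0.0, -0.0, -1.0]]
ft_force: [-1.3, 5.3, 1.4]
grip_width: 0.0854
gripper_force: 2.6
```

```bash
python3 st.py side,top -70 50 13; python3 -c "
import cv2,glob
a=cv2.resize(cv2.imread(glob.glob('pics/side7*.png')[0])[140:300,180:330],None,fx=2.6,fy=2.6,interpolation=2)
b=cv2.resize(cv2.imread(glob.glob('pics/top7*.png')[0])[150:310,230:380],None,fx=2.6,fy=2.6,interpolation=2)
cv2.imwrite('pics/s3.png',cv2.hconcat([a,b]))"
```

```text
t 7.75 tcp chute mm [-73.9  49.7  12.6] F chute [-5.01 -2.11  1.44] w 0.0854
toolrot in chute
 [[-1.     0.001 -0.   ]
 [ 0.001  1.    -0.   ]
 [ 0.    -0.    -1.   ]]
units [-0.1   0.01 -0.01]
pics/side7.8.png
pics/top7.8.png
```

View pics/s3.png

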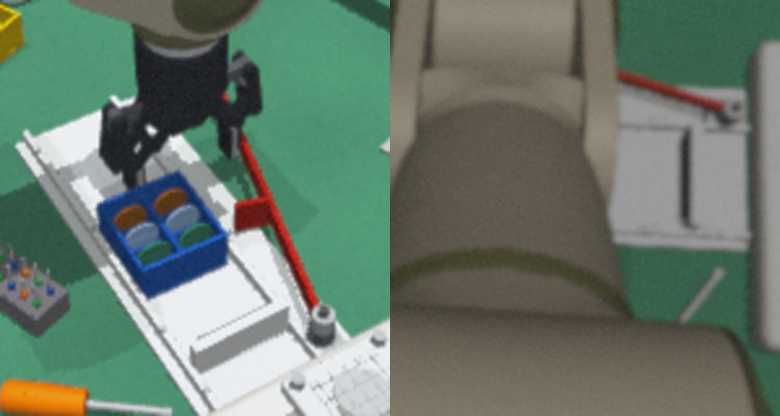

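The side view shows the rack alongside the open toe, with top corners at (98,203), (183,172), (227,235) and (149,270). I'll work out how far past the nose is.

```bash
python3 - <<'E'
from st import *
from scipy.optimize import least_squares
cs=camera_info("side");q=np.array([[-42,-40,46],[-42,40,46],[42,40,46],[42,-40,46]])/1e3
u=np.array([[98,203],[183,172],[227,235],[149,270]])/2.6+[180,140]
k=least_squares(lambda p:(proj(cs,w(p,q))-u).ravel(),[.51,0,-1.73])
print(cp([*k.x[:2],0]),np.degrees(k.x[2]),k.fun.round(1))
E
```

```text
[-18.   -1.6   0. ] -100.60914467430406 [ 0.2  0.2 -0.4 -1.1  1.8 -0.3 -1.5  0.9]
```

Nose is at about +21 mm, well past the toe. Easing the gate onto the rack's side, then lifting out and closing the fingers.

Call:
drive_tool --offset '[[0.15, 0, 0], [0, -0.15, 0], [0, -0.2, 0], [0, -0.2, 0], [0, -0.15, 0], [0, -0.15, 0], [0, 0, -0.4], [0, 0, -0.5], [0, 0, -0.5], [0, 0, -0.4]]' --turn '[[0, 0, 0], [0, 0, 0], [0, 0, 0], [0, 0, 0], [0, 0, 0], [0, 0, 0], [0, 0, 0], [0, 0, 0], [0, 0, 0], [0, 0, 0]]' --hand '[1, 1, 1, 1, 1, 1, 1, 1, 1, 1]'

```text
time_s: 9.1
position: [0.5374, 0.0301, 0.0855]
tool_rot: [[0.161, 0.987, 0.002], [0.987, -0.161, -0.001], [-0.0, 0.002, -1.0]]
ft_force: [0.2, 0.1, 0.2]
grip_width: 0.0853
gripper_force: 0.0
```

Call:
drive_tool --offset '[[0.2, -0.3, 0], [0.2, -0.3, 0], [0.1, 0, 0], [0, 0, 0], [0, 0, 0], [0, 0, 0], [0, 0, 0], [0, 0, 0], [0, 0, 0], [0, 0, 0]]' --turn '[[0, 0, 0], [0, 0, 0], [0, 0, 0], [0, 0, 0], [0, 0, 0], [0, 0, 0], [0, 0, 0], [0, 0, 0], [0, 0, 0], [0, 0, 0]]' --hand '[0.8, 0.6, 0.4, 0.2, 0, 0, 0, 0, 0, 0]'

```text
time_s: 10.35
position: [0.5164, 0.0541, 0.0845]
tool_rot: [[0.161, 0.987, -0.0], [0.987, -0.161, -0.0], [-0.0, -0.0, -1.0]]
ft_force: [0.8, -0.8, 0.1]
grip_width: -0.0
gripper_force: 0.0
```

```bash
python3 st.py side -95 -7 28; python3 -c "
import cv2,glob
a=cv2.resize(cv2.imread(glob.glob('pics/side10*.png')[0])[140:300,180:330],None,fx=3.6,fy=3.6,interpolation=2)
cv2.imwrite('pics/s4.png',a)"
```

```text
t 10.35 tcp chute mm [-100.4   -8.3   84.5] F chute [0.68 0.96 0.07] w -0.0
toolrot in chute
 [[-1.     0.001  0.   ]
 [ 0.001  1.    -0.   ]
 [-0.    -0.    -1.   ]]
units [-0.13  0.03  1.41]
pics/side10.3.png
```

View pics/s4.png

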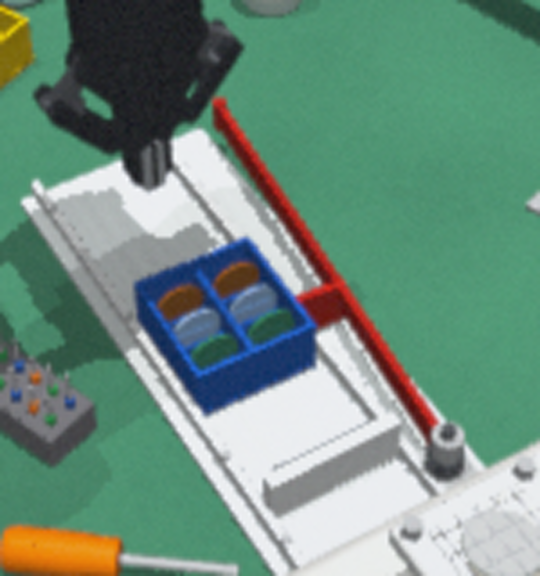

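The toe rides on the rack's side, with its tip near (305,300), and the closed fingers are behind the rack at lane centre. Lowering and pushing on.

Call:
drive_tool --offset '[[0, 0, 0.4], [0, 0, 0.4], [0, 0, 0.4], [0, 0, 0.2], [-0.2, 0, 0], [-0.2, 0, 0], [-0.2, 0, 0], [-0.2, 0, 0], [-0.2, 0, 0], [-0.2, 0, 0]]' --turn '[[0, 0, 0], [0, 0, 0], [0, 0, 0], [0, 0, 0], [0, 0, 0], [0, 0, 0], [0, 0, 0], [0, 0, 0], [0, 0, 0], [0, 0, 0]]' --hand '[0, 0, 0, 0, 0, 0, 0, 0, 0, 0]'

```text
time_s: 11.65
position: [0.5079, 0.0072, 0.0288]
tool_rot: [[0.161, 0.987, -0.001], [0.987, -0.161, 0.002], [0.002, -0.001, -1.0]]
ft_force: [-3.0, 5.8, 2.5]
grip_width: -0.0
gripper_force: 2.6
```

Call:
drive_tool --offset '[[-0.15, 0, 0], [-0.15, 0, 0], [-0.15, 0, 0], [-0.15, 0, 0], [-0.15, 0, 0], [-0.1, 0, 0], [-0.1, 0, 0], [-0.05, 0, 0], [-0.05, 0, 0], [0, 0, 0]]' --turn '[[0, 0, 0], [0, 0, 0], [0, 0, 0], [0, 0, 0], [0, 0, 0], [0, 0, 0], [0, 0, 0], [0, 0, 0], [0, 0, 0], [0, 0, 0]]' --hand '[0, 0, 0, 0, 0, 0, 0, 0, 0, 0]'

```text
time_s: 12.9
position: [0.501, -0.0341, 0.0287]
tool_rot: [[0.161, 0.987, -0.002], [0.987, -0.161, 0.002], [0.001, -0.002, -1.0]]
ft_force: [-3.2, 6.4, 3.0]
grip_width: 0.0001
gripper_force: 2.9
```

```bash
python3 st.py - -3 -8 28
```

```text
t 12.9 tcp chute mm [-10.8  -9.3  28.7] F chute [-5.84 -4.14  2.97] w 0.0001
toolrot in chute
 [[-1.     0.001 -0.001]
 [ 0.001  1.    -0.002]
 [ 0.001 -0.002 -1.   ]]
units [-0.2   0.03  0.02]
```

Call:
drive_tool --offset '[[-0.05, 0, 0], [-0.05, 0, 0], [-0.05, 0, 0], [-0.03, 0, 0], [0, 0, 0], [0, 0, 0], [0, 0, 0], [0, 0, 0], [0, 0, 0], [0, 0, 0]]' --turn '[[0, 0, 0], [0, 0, 0], [0, 0, 0], [0, 0, 0], [0, 0, 0], [0, 0, 0], [0, 0, 0], [0, 0, 0], [0, 0, 0], [0, 0, 0]]' --hand '[0, 0, 0, 0, 0, 0, 0, 0, 0, 0]'

```text
time_s: 14.15
position: [0.503, -0.04, 0.0293]
tool_rot: [[0.161, 0.987, 0.006], [0.987, -0.161, 0.003], [0.004, 0.005, -1.0]]
ft_force: [10.6, 18.6, 1.4]
grip_width: -0.0002
gripper_force: 10.0
```

```bash
python3 st.py side -3 -8 28; python3 -c "
import cv2,glob
a=cv2.resize(cv2.imread(glob.glob('pics/side14*.png')[0])[140:300,180:330],None,fx=3.6,fy=3.6,interpolation=2)
cv2.imwrite('pics/s5.png',a)"
```

```text
t 14.15 tcp chute mm [-5.3 -6.4 29.3] F chute [-20.01   7.52   1.41] w -0.0002
toolrot in chute
 [[-1.     0.002 -0.004]
 [ 0.002  1.     0.005]
 [ 0.004  0.005 -1.   ]]
units [-0.06 -0.04  0.03]
pics/side14.2.png
```

View pics/s5.png

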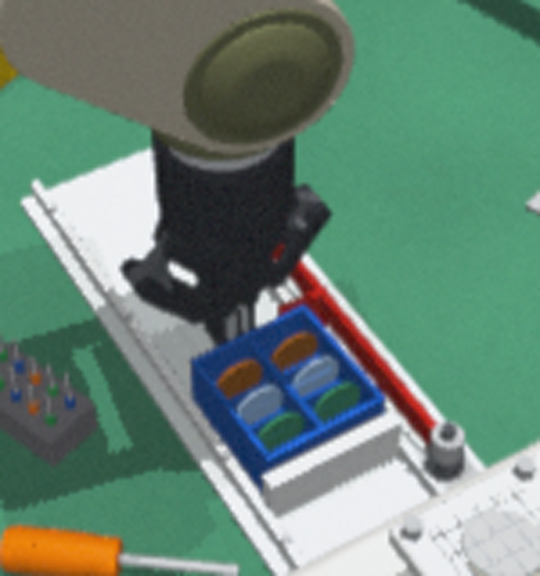

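Rack is against the stop at 20 N and the toe has dropped behind it near (290,300). Backing off, then checking numerically from a clear view.

Call:
drive_tool --offset '[[0.2, 0, 0], [0.3, 0, 0], [0.3, 0, 0], [0, 0, -0.5], [0, 0, -0.7], [0, 0, -0.8], [0, 0, -0.8], [0.5, 0, 0], [0.8, 0, 0], [0.8, 0, 0]]' --turn '[[0, 0, 0], [0, 0, 0], [0, 0, 0], [0, 0, 0], [0, 0, 0], [0, 0, 0], [0, 0, 0], [0, 0, 0], [0, 0, 0], [0, 0, 0]]' --hand '[0, 0, 0, 0, 0, 0, 0, 0, 0, 0]'

```text
time_s: 15.45
position: [0.5194, 0.0739, 0.1406]
tool_rot: [[0.161, 0.987, -0.0], [0.987, -0.161, -0.0], [-0.0, 0.0, -1.0]]
ft_force: [0.2, -0.3, -0.1]
grip_width: 0.0001
gripper_force: 0.0
```

Call:
drive_tool --offset '[[0.8, 0, 0], [0.8, 0, 0], [0.8, 0, 0], [0, 0, 0], [0, 0, 0], [0, 0, 0], [0, 0, 0], [0, 0, 0], [0, 0, 0], [0, 0, 0]]' --turn '[[0, 0, 0], [0, 0, 0], [0, 0, 0], [0, 0, 0], [0, 0, 0], [0, 0, 0], [0, 0, 0], [0, 0, 0], [0, 0, 0], [0, 0, 0]]' --hand '[0, 0, 0, 0, 0, 0, 0, 0, 0, 0]'

```text
time_s: 16.7
position: [0.5348, 0.1674, 0.1405]
tool_rot: [[0.161, 0.987, 0.0], [0.987, -0.161, 0.0], [0.0, 0.0, -1.0]]
ft_force: [0.1, 0.4, 0.8]
grip_width: 0.0001
gripper_force: 0.0
```

```bash
python3 st.py side,top -180 -8 100; python3 - <<'E'
import cv2,glob
S=cv2.imread(sorted(glob.glob('pics/side16*.png'))[0]);P=cv2.imread(sorted(glob.glob('pics/top16*.png'))[0])
a=cv2.resize(S[165:305,180:315],(400,415),interpolation=2)
b=cv2.resize(P[175:260,240:382-10],None,fx=3,fy=3,interpolation=2)
b=cv2.copyMakeBorder(b,0,415-b.shape[0],0,0,0)
cv2.imwrite('pics/s6.png',cv2.hconcat([a,b]));print(a.shape,b.shape)
# gate: change in red pixels vs the start, right part
for n,r,o in(("side",S,cv2.imread("pics/side0.png")),("top",P,cv2.imread("pics/top0.png"))):
    m=lambda i:(i[...,2]>1.8*i[...,1].astype(int))&(i[...,2]>1.8*i[...,0].astype(int))&(i[...,2]>80)
    A,B=m(r)[170:270,200:360],m(o)[170:270,200:360];print(n,A.sum(),B.sum(),(A&B).sum())
E
```

```text
t 16.7 tcp chute mm [-215.1   -8.2  140.5] F chute [-0.41 -0.01  0.8 ] w 0.0001
toolrot in chute
 [[-1.     0.001 -0.   ]
 [ 0.001  1.     0.   ]
 [ 0.     0.    -1.   ]]
units [-0.88  0.01  1.01]
pics/side16.7.png
pics/top16.7.png
(415, 400, 3) (415, 396, 3)
side 544 619 526
top 306 305 294
```

View pics/s6.png

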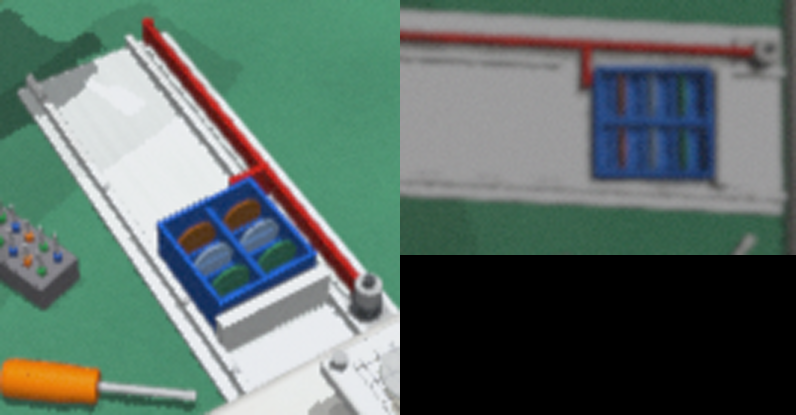

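The gate's red pixels coincide with the starting shut pose, and the rack sits behind the toe at the stop. A quick numeric check of the rack pose follows.

```bash
python3 - <<'E'
from st import *
from scipy.optimize import minimize,least_squares
res={}
f={"top":cv2.imread("pics/top16.7.png").astype(float),"side":cv2.imread("pics/side16.7.png").astype(float)}
def fit(ims,x0):
    def cost(p):
        c=0
        R2=w([*p],np.array([[x,y,z] for x in(-.042,.042) for y in(-.04,.04) for z in(.006,.046)]))
        for n,im in ims.items():
            m=((im[...,0]>1.5*im[...,2])&(im[...,0]>1.25*im[...,1])).astype(np.uint8); m[:160]=0;m[300:]=0;m[:,:190]=0;m[:,360:]=0
            m=cv2.morphologyEx(m,cv2.MORPH_OPEN,np.ones((2,2)));m=cv2.morphologyEx(m,cv2.MORPH_CLOSE,np.ones((9,9)))
            s=np.zeros((384*4,512*4),np.uint8);cv2.fillConvexPoly(s,cv2.convexHull(((proj(C[n],R2)+.5)*4).round().astype(np.int32)),255)
            s=cv2.resize(s,(512,384),interpolation=cv2.INTER_AREA)/255.
            if n=="side": s=s[:, :]; 
            c+=abs(s-m).sum()
        return c
    return minimize(cost,x0,method="Nelder-Mead",options=dict(initial_simplex=np.array(x0)+np.array([[0,0,0],[.008,0,0],[0,.008,0],[0,0,.06]]),xatol=1e-4,fatol=.1))
C={n:camera_info(n) for n in f}
for tag,ims,x in(("start top",{"top":cv2.imread("pics/top0.png").astype(float)},-.079),("end top",{"top":f["top"]},.05)):
    r=fit(ims,[*w(v,[x,0,0])[0][:2],v[2]]);print(tag,cp([*r.x[:2],0]),np.degrees(r.x[2]-v[2]).round(2),r.fun)
E
```

```text
start top [-78.7  -1.    0. ] 1.67 126.39607843137256
end top [50.5  1.5  0. ] 1.29 98.08235294117647
```

```bash
python3 -c "
from rig import env
print(env.close_job())"
```

```text
the job is handed in; nothing more can be done
None
```

The rack is home against the end stop, the gate has sprung shut behind it, the hand is clear, and the job was handed in at about 17 s. The images put the rack origin at +50.5 mm (target +50) but cannot rule out about 1° of skew.

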